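# Feed the ring tube one step in the parting jig

## Task

Get the jig ready to saw the next ring blank: take the wide, long brass tube from the wooden rest, lay it gently in the jig's two V-rests with its end close in front of the pusher (within about 10 mm), and let go of it. Then pull up the carriage's lock knob, slide the carriage to the next hole towards the saw guide so that the pusher feeds the tube forward, and let the pin go fully home. Finish while still gripping the knob, holding the pin home for the saw cut; do not drop the tube, and leave the other tubes and tools where they are.

Things in the scene. Friction and masses are not known exactly. Their poses are not given: they have to be found in the camera images.
- jig: tube-parting jig screwed to the bench, base plate 100 x 325 mm, 10 mm thick. Origin: on the bench under its centre line; z up, y along the line in the feed direction (to the saw guide), x across. In order along y (mm): level 25 mm square steel rail, y -145 to 8, top at z 57.5, five 10 mm holes in its top 24 apart at y -117, -93, -69, -45, -21; two V-rests; saw guide.
- v_rest (a point): on the axis of a 22 mm tube lying in the V-rests, midway between them, 75 mm above the bench; axes as the jig's. The rests: steel blocks 12 mm long, 40 mm wide, middles 32.5 mm before and behind this point along y; 53 mm between them is free for fingers down to z 10 mm. Their 90 degree V is 31 mm wide at its top, at this point's height.
- saw_slot (a point): on the tube axis in the plane of the saw slot, 57.5 mm beyond v_rest along y; axes as the jig's. The saw guide: on each side two steel uprights 2 mm apart (the slot), 32 mm clear between the sides, y 118 to 132 mm of the jig, top at z 100 mm. The laid tube lies between them.
- carriage (a joint): carriage's place along the rail, m, growing towards the saw guide. 0: pin in the third hole, as it starts; 0.024: pin in the next hole. 2 N sliding friction; a seated pin leaves 1.5 mm play either way. Carriage: aluminium sleeve around the rail, 28 mm long, 37 mm wide, top at z 64 mm, with a pusher rod towards the saw guide and the lock knob on top.
- pusher_face (a point): centre of the flat end (16 mm diameter) of the carriage's pusher rod, on the tube axis, 75 mm above the bench, 60 mm ahead of knob and pin along y; travels with the carriage; axes as the jig's. It pushes the end of a tube lying in the V-rests.
- plunger (a joint): lift of the spring-loaded lock plunger, m: 0 = pin fully home, 8 mm deep in the hole; above 0.008 the 7 mm round-nosed pin is clear of the rail; stop at 0.012. The spring pulls down with 6 N at 0 and 12 N at 0.012. Over solid rail it stays up at about 0.008.
- knob: the plunger's black pull knob, upright cylinder 26 mm diameter, 22 mm high, on the carriage. Origin: its centre, 94 mm above the bench with the pin home; rises with the plunger, travels with the carriage; axes as the jig's. Free on both sides (jig's x) and 19 mm below, to the sleeve's top; the pusher's bracket stands on its saw-guide side.
- tube_rest: wooden tube rest, fixed: board 190 x 100 x 8 mm with two notched strips (10 mm wide, 60 mm apart, top at z 28 mm) holding three tubes side by side, 58 mm apart along its x, lying along its y; 50 mm between the strips is free for fingers. Origin: centre of its underside. Which tube lies where changes.
- wide_tube: the tube to use: brass, 22 mm diameter, 120 mm long, the only one both wide and long. Starts in one of the three grooves of the wooden rest, its axis 36.5 mm above the bench. Origin: its centre; y axis along it. About 90 g.
- thin_tube: brass tube of 16 mm diameter and 120 mm length, in another groove of the wooden rest; not wanted. Origin: its centre; y axis along it.
- short_tube: brass tube of 22 mm diameter but only 80 mm long, in another groove of the wooden rest; not wanted. Origin: its centre; y axis along it.
- ring_blank: finished brass ring blank, 22 mm diameter, 10 mm high, lying on the jig's base plate beyond the saw guide; leave it. Origin: centre of its underside.
- pliers: pliers with black handles, 145 mm long, lying on the bench. Origin: under the pivot.
- bur_stand: white stepped round bur stand, 150 mm diameter, 120 mm high with its burs. Origin: centre of its underside.
- piercing_saw: jeweller's piercing saw lying flat, 260 mm long, wooden handle towards -y of its frame. Origin: under the middle of its blade, on the bench.
- hammer: hammer with a wooden handle lying on the bench, 260 mm long, head at its +x end. Origin: underside, at half its length.
- cup: small clear plastic cup, 72 mm diameter, 55 mm high. Origin: centre of its underside.
Not all that is in view belongs to the job. What is shaped like the wide_tube but purple or red is not meant.

How it is judged:
On the way, in this order (a step that is already met when the one before it is completed fails the run):
1. the wide long tube lies in both V-rests, let go, its end 0 to 21 mm in front of the pusher, the carriage still in its first hole (x of wide_tube in the frame of v_rest between -0.004 and 0.004 m and z of wide_tube in the frame of v_rest between -0.004 and 0.004 m and angle between the y axis of wide_tube and the y axis of jig, either way round below 0.06 rad and contact force between the fingers and wide_tube below 0.1 N and linear speed of wide_tube below 0.03 m/s and y of wide_tube in the frame of pusher_face between 0.058 and 0.081 m and value of joint carriage between -0.004 and 0.004 m and value of joint plunger below 0.003 m), for 0.2 s.
2. the lock plunger is pulled up clear of its hole (value of joint plunger above 0.0065 m), for 0.1 s.
At the end, for the whole second after the job is handed in: Carriage in the next hole (24 mm on, within 3.5 mm), pin home (within 2 mm), fingers gripping the knob with over 3 N; the wide long tube at rest in both V-rests (within 4 mm and 0.06 rad of their axis), untouched by the fingers, its end under 3.5 mm from the pusher's face (value of joint carriage between 0.0205 and 0.0275 m and value of joint plunger below 0.002 m and contact force between the fingers and knob above 3 N and x of wide_tube in the frame of v_rest between -0.004 and 0.004 m and z of wide_tube in the frame of v_rest between -0.004 and 0.004 m and angle between the y axis of wide_tube and the y axis of jig, either way round below 0.06 rad and contact force between the fingers and wide_tube below 0.1 N and linear speed of wide_tube below 0.03 m/s and y of wide_tube in the frame of pusher_face between 0.058 and 0.0635 m); the arm keeps its last pose, push and grip.
It fails at once if another tube, the ring blank or a bench tool is moved by more than 30 mm (distance of any of thin_tube, short_tube, ring_blank, pliers, bur_stand, piercing_saw, hammer, cup from where it was at the start of the episode above 0.03 m).
It fails at once if the tube is dropped or thrown (faster than 0.6 m/s while not in the fingers) (linear speed of wide_tube above 0.6 m/s and contact force between the fingers and wide_tube below 0.05 N).
It also fails if it takes over 45 s, if anything falls off the work surface, if the arm or the gripper's body presses on something with over 40 N, if the wrist force passes 120 N, or if a joint passes its speed limit or range.

## Robot

A 6-joint arm with a two-finger parallel gripper is mounted at the origin on the work surface. World frame = base frame: x ahead of the robot, y to its left, z up, the work surface at z = 0. Lengths are in m, angles in rad, forces in N, time in s.
With the tool pointing down it reaches from about 0.375 to 0.9 m from the base axis. Payload 3.1 kg.
Tool frame: the origin (TCP) lies midway between the tips of the shut fingers; the grasp point (between the pads) lies 19 mm behind it; z points along the fingers, y is the line along which they close (so a half turn about z gives the same grasp; the last joint's range is limited). The gripper opens to 87 mm and grips with 3 to 60 N. Pads are 19 mm wide; open, the fingers measure 117 mm over their backs; the gripper's body (75 mm by 190 mm) begins 51 mm behind the grasp point.
Start: joints at [1.163, 0.527, 1.433, -0, 1.181, -0.178], TCP at [0.142, 0.609, 0.223] pointing down, gripper open.
Joint ranges: [-3.08, 3.08], [-0.75, 2.2], [0.22, 2.44], [-1.43, 4.57], [0, 2.65], [-2.85, 2.85]. Speed limits (rad/s): [2.79, 2.79, 3.14, 3.14, 3.14, 3.14].

## Interface

Orientations are given as a unit quaternion [x, y, z, w].
In Python, from plant import get_state, snapshot, sign_off gives the robot as it stands.
- The arm moves only by the tool drive_tool, never from a script. Its argument "steps" is one flat list of numbers, 4 for each row, row after row: the shift along the world's x, y, z in units of 25 mm (1.0 is 25 mm), then the turn about the world's z in units of 5 degrees (1.0 is 5 degrees). In form: [tx, ty, tz, yaw, tx, ty, tz, yaw, ...]. A call has exactly 10 rows; each row is the pose to reach, as a shift and turn from the pose commanded when the call began; what a row does not reach only later rows make up. A row lasts 1/10 s, in which the tool goes at most 50 mm and 8.59 degrees, less where a joint would pass 70% of its speed; a pose out of reach is approached as far as the arm can. A call with a gripper value outside its range is refused whole. "grip" is the finger opening in mm, from 0 to 87, set as the call begins (left out, the last holds). The fingers move at their own pace and stop on an object; the grip force is fixed at half the most. Time passes only in rows, so rows that repeat a pose let the fingers close, or fill a call up. It gives the time, the measured TCP pose, the force, the opening and the grip force at its end, in the units of the state.
- get_state(): the state, without advancing time (a new reading comes with each control period).
- snapshot(name): name is "scene" or "top" or "wrist"; returns a dict with "image" (384x512x3 uint8, red, green, blue), "fx", "fy", "cx", "cy" (pixels), "R" (3x3) and "t" (3): a world point X has camera coordinates R X + t. Camera axes: x right, y down, z forward; pixel columns grow to the right and rows downward; lengths in m; the calibration is good to about 2 mm. A picture is of the moment at which its call begins. There is no depth.
- sign_off(): hands the job in; it is judged then, once.
The state is a dict: "time": time; "joint_pos": joint angles; "joint_velocities": joint speeds; "effort": joint torques, N m; "tool_pos": TCP position; "ee_rot": TCP orientation; "ft_force": force on the tool from outside, world axes, zero at the start; "torque": the same for the moment, N m; "opening": finger opening in m; "finger_force": force on a finger pad.
Only numpy, scipy, OpenCV 4.12 (cv2) and the standard library are available. Lean on these libraries where they do the work, as an engineer would, in place of code of your own. Each camera call takes 0.05 s, during which the arm holds its last target. There are 200 camera calls.

## Working session

There is one attempt and no reset: what is moved stays moved. The work goes in short steps, Python scripts to look and compute and a tool call to move; the robot and the scene stay as the last step left them, time stands still between calls to the robot, and variables do not carry over. Pictures are saved under pics/ and viewed, at most 10 in all, crops included, and the job is handed in when it is done.

Besides the shell and the picture viewer there is one more tool, called after "Emit:" as name(argument=value, ...) on one line, values as JSON. drive_tool: Moves the arm, as the interface text tells. Its arguments: {"type":"object","properties":{"steps":{"type":"array"},"grip":{"type":"number"}},"required":["steps"]}

```bash
mkdir -p pics
cat > h.py <<'E'
import numpy as np, cv2
from plant import get_state, snapshot
def save(n,s):
    np.savez('pics/'+n+'.npz',**s); cv2.imwrite('pics/'+n+'.png',cv2.cvtColor(s['image'],cv2.COLOR_RGB2BGR))
def ray(s,u,v,z):
    d=np.array([(u-s['cx'])/s['fx'],(v-s['cy'])/s['fy'],1.]); R=np.array(s['R']);c=-R.T@np.array(s['t']);w=R.T@d
    return c+w*(z-c[2])/w[2]
def proj(s,X):
    p=np.array(s['R'])@np.array(X)+np.array(s['t']);return s['fx']*p[0]/p[2]+s['cx'],s['fy']*p[1]/p[2]+s['cy']
E
python3 - <<'E'
from h import *
a=snapshot('top');b=snapshot('scene');save('top0',a);save('scene0',b)
for s in(a,b):print(s['fx'],-np.array(s['R']).T@np.array(s['t']))
cv2.imwrite('pics/both.png',cv2.resize(cv2.imread('pics/top0.png'),(800,600),interpolation=cv2.INTER_CUBIC))
print(get_state())
E
```

```text
387.0877240382107 [0.35369086 0.02895397 1.20920016]
414.16222980748375 [ 1.63382498 -0.13649124  0.95026224]
{'time': 0.1, 'joint_pos': array([ 1.16349290e+00,  5.28371784e-01,  1.43379336e+00, -1.47192653e-05,
        1.18144360e+00, -1.78474762e-01]), 'joint_velocities': array([-0.00084369, -0.00117592, -0.00377516, -0.00013093, -0.00089921,
       -0.00097364]), 'effort': array([-6.27533227e-04, -4.40987349e+01, -1.77149892e+01,  6.34478359e-02,
        5.33785298e-02, -5.01133684e-05]), 'tool_pos': array([0.14145785, 0.60807927, 0.22166429]), 'ee_rot': array([ 1.14162029e-01,  9.93461632e-01, -9.67077479e-04, -2.84524986e-04]), 'ft_force': array([ 0.61299969,  0.57681039, -0.88682263]), 'torque': array([-0.03034692, -0.00116484, -0.01322341]), 'finger_force': 0.0, 'opening': 0.08682285980876273}
```

View pics/both.png

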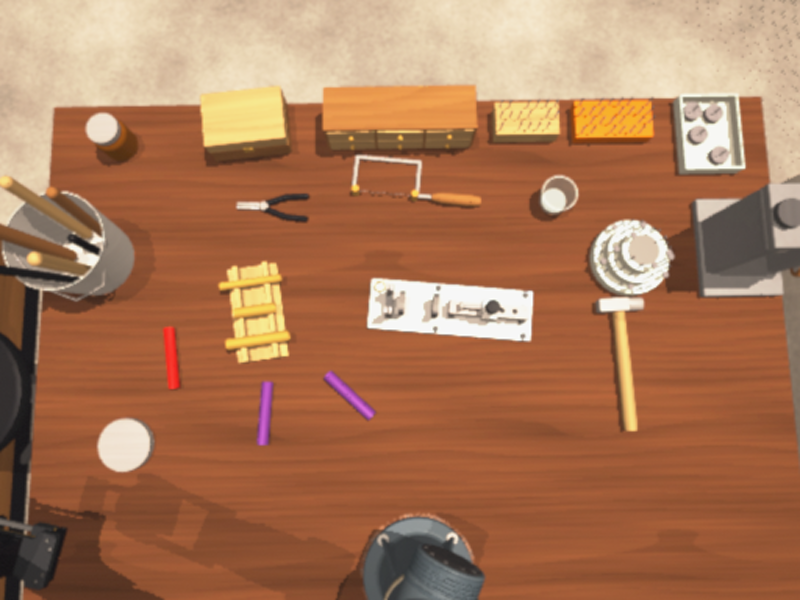

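View pics/scene0.png

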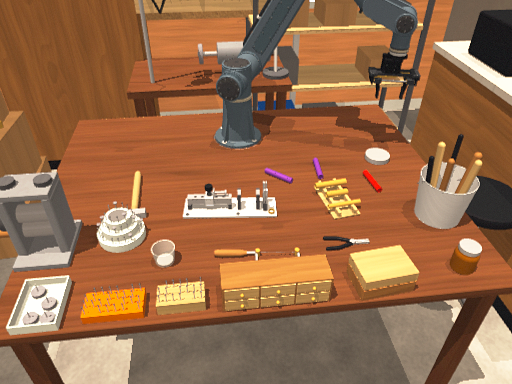

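The top view shows the tubes in the wooden rest at about (250,282), (257,311) and (258,340) in the 800x600 picture. The red and purple look-alikes lie at (171,358), (265,412) and (349,395), and the jig is at (450,310) with its saw guide on the left. I'll crop closer.

Run:
```python
from h import *
im=cv2.imread('pics/top0.png')
A=cv2.resize(im[160:240,135:195],None,fx=7,fy=7,interpolation=cv2.INTER_CUBIC) # 420x560
B=cv2.resize(im[172:224,230:346],None,fx=6.8,fy=6.8,interpolation=cv2.INTER_CUBIC)
cv2.imwrite('pics/cA.png',A);cv2.imwrite('pics/cB.png',B);print(A.shape,B.shape)
```

```text
(560, 420, 3) (354, 789, 3)
```

View pics/cA.png

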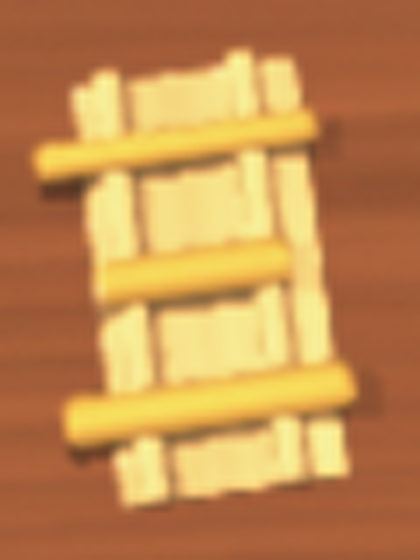

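View pics/cB.png

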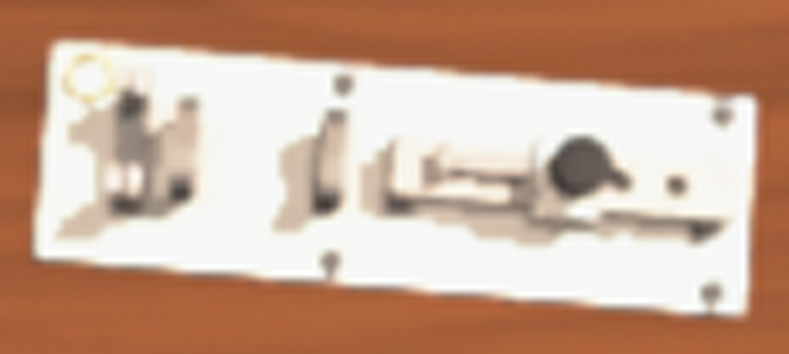

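In the crops, the top tube (178,145) is long and thin, the middle one (197,272) is short and wide, and the bottom one (210,404) is long and wide. The bottom one is my choice. The jig plate corners are at (52,42), (757,97), (745,315) and (35,260), and the knob top is at (580,167).

```bash
cat >> h.py <<'E'
def cr(x,y,f,u0,v0): return (x+.5)/f-.5+u0,(y+.5)/f-.5+v0
E
python3 - <<'E'
from h import *
s=dict(np.load('pics/top0.npz'))
for n,(l,r),z in [('thin',((36,164),(318,124)),.034),('short',((98,283),(290,260)),.0365),('wide',((66,422),(355,384)),.0365)]:
    a=ray(s,*cr(*l,7,135,160),z);b=ray(s,*cr(*r,7,135,160),z);d=a-b
    print(n,a,b,(a+b)/2,np.linalg.norm(d),'yaw of axis from y',np.degrees(np.arctan2(-d[0],d[1])))
P=[ray(s,*cr(*p,6.8,230,172),.01) for p in((52,42),(757,97),(745,315),(35,260))]
c=sum(P)/4; d=(P[0]+P[3]-P[1]-P[2])/2; w=(P[0]+P[1]-P[2]-P[3])/2
print(P,'len',np.linalg.norm(d),np.linalg.norm(w))
y=d[:2]/np.linalg.norm(d[:2]);print('jig c',c,'yaw',np.degrees(np.arctan2(-y[0],y[1])),np.degrees(np.arctan2(w[1],w[0])))
k=ray(s,*cr(580,167,6.8,230,172),.105);print('knob',k, 'along/across from centre',(k-c)[:2]@y,(k-c)[:2]@[y[1],-y[0]])
E
```

```text
thin [0.55366498 0.38009299 0.034     ] [0.56938334 0.2565325  0.034     ] [0.56152416 0.31831274 0.034     ] 0.12455626322491817 yaw of axis from y 7.249764051841838
short [0.50024091 0.35113808 0.0365    ] [0.50890137 0.26769137 0.0365    ] [0.50457114 0.30941472 0.0365    ] 0.08389490843575079 yaw of axis from y 5.925185438026415
wide [0.4399182 0.3637296 0.0365   ] [0.45421516 0.2389619  0.0365    ] [0.44706668 0.30134575 0.0365    ] 0.12558416126454452 yaw of axis from y 6.536931652704432
[array([0.56922928, 0.08137423, 0.01      ]), array([ 0.53790443, -0.24354741,  0.01      ]), array([ 0.43741307, -0.2332824 ,  0.01      ]), array([0.46820873, 0.09024792, 0.01      ])] len 0.3257103456799018 0.10120936540165666
jig c [ 0.50318888 -0.07630191  0.01      ] yaw -5.472132253779819 -5.425422854501878
knob [ 0.49463335 -0.14558806  0.105     ] along/across from centre -0.06978625166202443 -0.0019092958737659833
```

Emit:
drive_tool(steps=[0.6,-0.6,-0.15,-0.7,1.8,-1.8,-0.4,-2.1,3.2,-3.1,-0.7,-3.6,4.5,-4.4,-1.0,-5.2,5.9,-5.8,-1.4,-6.7,7.2,-7.1,-1.7,-8.3,8.5,-8.4,-2.0,-9.8,9.9,-9.7,-2.3,-11.4,11.2,-11.1,-2.7,-12.9,12.2,-12.0,-2.9,-14.0], grip=45)

```text
time: 1.1
tool_pos: [0.4479, 0.3061, 0.149]
ee_rot: [0.666, 0.746, -0.001, -0.0]
ft_force: [-0.3, 1.6, 0.7]
opening: 0.0451
finger_force: 0.0
```

Run:
```python
from h import *
import time
s=snapshot('wrist');save('w1',s);st=get_state()
print(st['time'],st['tool_pos'],st['ee_rot'],st['joint_velocities'].round(3))
```

```text
1.15 [0.45229225 0.30384827 0.14871676] [6.67475541e-01 7.44629727e-01 5.37024118e-05 1.72306071e-03] [ 0.068 -0.016 -0.007  0.039  0.01  -0.07 ]
```

View pics/w1.png

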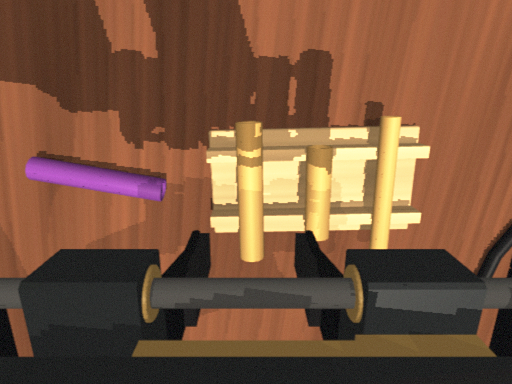

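The wrist view shows the chosen wide tube from (249,124) to (252,260), the short tube at (319,192) and the thin one at (385,185). It confirms the choice.

Run:
```python
from h import *
s=dict(np.load('pics/w1.npz'))
a=ray(s,249,124,.0475);b=ray(s,252,261,.030);d=a-b
print(a,b,(a+b)/2,np.linalg.norm(d))
a=ray(s,249.5,150,.0445);b=ray(s,251,230,.0445);d=a-b
print(a,b,np.degrees(np.arctan2(-d[0],d[1])))
st=get_state();print(st['time'],st['tool_pos'],st['joint_velocities'].round(3))
x,y,z,w=st['ee_rot'];print('close dir deg',np.degrees(np.arctan2(y*y-x*x,2*x*y)))
for k in(-.06,0,.06):print(proj(s,[.4471-.115*k,.3013+.993*k,.0365]))
```

```text
[0.43886364 0.36121329 0.0475    ] [0.45584461 0.23437787 0.03      ] [0.44735412 0.29779558 0.03875   ] 0.12915814598136754
[0.44156505 0.34060227 0.0445    ] [0.45067729 0.27174787 0.0445    ] 7.538756291418789
1.15 [0.45229225 0.30384827 0.14871676] [ 0.068 -0.016 -0.007  0.039  0.01  -0.07 ]
close dir deg 6.254800166548487
(np.float64(250.90468376759048), np.float64(257.09454845707637))
(np.float64(250.82638215606184), np.float64(194.3019166784585))
(np.float64(250.7378519760677), np.float64(123.30666019337684))
```

Emit:
drive_tool(steps=[0,-0.1,0,0,0,-0.1,-0.3,0,0,-0.1,-1.0,0,0,-0.1,-2,0,0,-0.1,-3,0,0,-0.1,-4,0,0,-0.1,-4.8,0,0,-0.1,-5.2,0,0,-0.1,-5.25,0,0,-0.1,-5.25,0])

```text
time: 2.15
tool_pos: [0.4463, 0.3069, 0.019]
ee_rot: [0.663, 0.749, 0.0, -0.0]
ft_force: [0.4, 0.6, 0.3]
opening: 0.0449
finger_force: 0.0
```

Run:
```python
from h import *
s=snapshot('wrist');save('w2',s);st=get_state()
print(st['time'],st['tool_pos'],st['ft_force'],st['joint_velocities'].round(3))
for k in(-.06,0,.06):print(proj(s,[.4471-.12*k,.3013+.993*k,.0365]))
```

```text
2.2 [0.44685479 0.30683904 0.0194855 ] [ 0.26124118 -0.28058369  0.40335366] [-0.006 -0.012 -0.004 -0.001 -0.     0.001]
(np.float64(252.1815013022444), np.float64(373.07338071687127))
(np.float64(252.53279667094972), np.float64(275.0220962623821))
(np.float64(252.9687101716897), np.float64(153.352747713518))
```

View pics/w2.png

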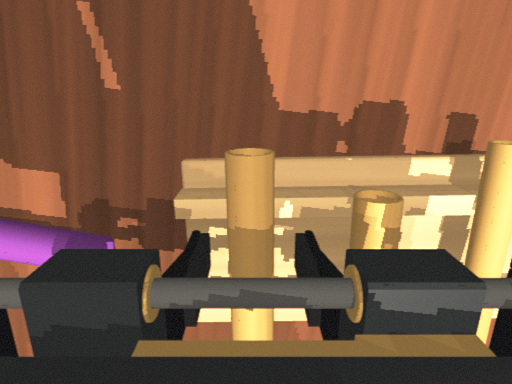

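The tube at (250,250) lies centred between the fingers at (200,250) and (305,250). I'll close and lift.

Emit:
drive_tool(steps=[0,0,0,0,0,0,0,0,0,0,0,0,0,0,0,0,0,0,0,0,0,0,0,0,0,0,0,0,0,0,0,0,0,0,0,0,0,0,0,0], grip=15)

```text
time: 3.2
tool_pos: [0.4462, 0.306, 0.0189]
ee_rot: [0.663, 0.748, -0.0, -0.0]
ft_force: [-3.6, -1.0, 4.9]
opening: 0.0213
finger_force: 30.0
```

Run:
```python
from h import *
s=dict(np.load('pics/w2.npz'))
for z in(.0365,.0475):print(ray(s,250,151,z))
st=get_state();print(st['opening'],st['finger_force'],st['tool_pos'])
```

```text
[0.43848941 0.3617471  0.0365    ]
[0.43832103 0.36364338 0.0475    ]
0.021327437070997993 29.957554936408997 [0.44616701 0.30603152 0.0188575 ]
```

Emit:
drive_tool(steps=[0,0,0.5,0,0,0,1.5,0,0,0,3.0,0,0,-0.3,4.2,0,0.2,-1.2,4.4,-0.3,0.5,-2.6,4.4,-0.6,0.8,-4.2,4.4,-0.9,1.1,-5.8,4.4,-1.2,1.4,-7.4,4.4,-1.5,1.7,-9.0,4.4,-1.8])

```text
time: 4.2
tool_pos: [0.4908, 0.0794, 0.1296]
ee_rot: [0.72, 0.694, 0.001, 0.001]
ft_force: [0.4, -0.4, -0.9]
opening: 0.0211
finger_force: 30.0
```

Emit:
drive_tool(steps=[0.25,-1.3,0,-0.2,0.5,-2.4,0,-0.4,0.65,-3.2,0,-0.55,0.75,-3.7,0,-0.65,0.78,-3.92,0,-0.67,0.78,-3.92,0,-0.67,0.78,-3.92,0,-0.67,0.78,-3.92,0,-0.67,0.78,-3.92,0,-0.67,0.78,-3.92,0,-0.67])

```text
time: 5.2
tool_pos: [0.5086, -0.0162, 0.1288]
ee_rot: [0.74, 0.673, 0.0, -0.0]
ft_force: [-0.1, -0.7, -0.4]
opening: 0.0214
finger_force: 30.0
```

Run:
```python
from h import *
s=snapshot('wrist');save('w3',s);t=snapshot('top');save('t3',t);st=get_state()
print(st['time'],st['tool_pos'],st['ee_rot'],st['ft_force'],st['finger_force'])
x,y,z,w=st['ee_rot'];print('close dir deg',np.degrees(np.arctan2(y*y-x*x,2*x*y)))
o=np.array([.5032,-.0763]);Y=np.array([.0953,.9954]);X=np.array([.9954,-.0953])
for n,a,b,z in[('rest1 top +-20',-20,35,75),('',20,35,75),('rest2',-20,100,75),('',20,100,75),('knob',0,-69,105),('guide',16,118,100),('guide',-16,118,100),('plate',-50,162.5,10),('plate',50,162.5,10)]:
  print(n,np.round(proj(s,[*(o+X*a/1e3+Y*b/1e3),z/1e3])))
im=np.vstack([cv2.imread('pics/w3.png')[:,:],]);cv2.imwrite('pics/c3.png',cv2.resize(im,(800,600),interpolation=cv2.INTER_CUBIC))
```

```text
5.3 [ 0.50868617 -0.01644796  0.12878915] [ 7.39779169e-01  6.72849745e-01  4.62437027e-06 -3.32952230e-05] [ 0.03089444  1.35221648 -0.7332268 ] 29.955053329467773
close dir deg -5.425215207834664
rest1 top +-20 [224. 247.]
 [281. 247.]
rest2 [222. 156.]
 [283. 156.]
knob [252. 398.]
guide [281. 133.]
guide [225. 133.]
plate [189.  62.]
plate [317.  62.]
```

View pics/c3.png

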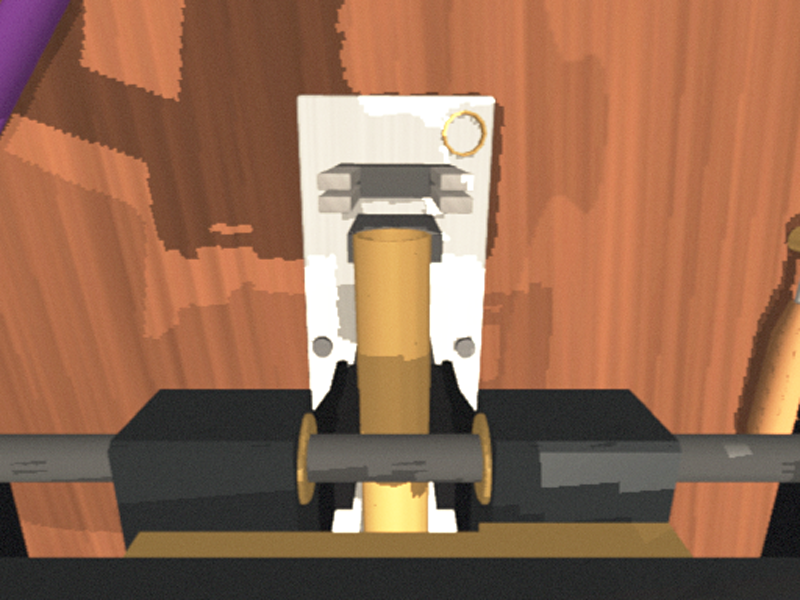

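The wrist view shows the tube over the jig, with its far end rim at (392,228). The plate's far edge runs from 299 to 495, the front V-rest is at 349–441, and the saw guide lies beyond. All agree with the projection.

Run:
```python
from h import *
s=dict(np.load('pics/w3.npz'))
o=np.array([.5032,-.0763]);Y=np.array([.0953,.9954]);X=np.array([.9954,-.0953])
def J(u,v,z):
  p=ray(s,u/1.5625,v/1.5625,z)[:2]-o;return np.round([p@X*1e3,p@Y*1e3],1)
print('rim',J(392.5,228,.1574),'near',J(395,515,.1574),'mid',J(393.5,340,.1574))
print('plate',J(299,95,.01),J(495,95,.01),'rest2 far top edge',J(350,216,.075),J(441,216,.075),'guide',J(354,190,.1),J(433,190,.1))
p=np.array([.5087,-.0164])-o;print('tcp',p@X,p@Y)
# top view tube ends
t=dict(np.load('pics/t3.npz'));im=t['image'];cv2.imwrite('pics/c4.png',cv2.cvtColor(cv2.resize(im[165:230,225:350],None,fx=6,fy=6,interpolation=cv2.INTER_CUBIC),cv2.COLOR_RGB2BGR))
```

```text
rim [ -0.9 119.7] near [ 0.  31.9] mid [-0.6 89. ]
plate [-48.2 163.2] [ 50.  163.4] rest2 far top edge [-18.6 111.6] [ 18.9 111.7] guide [-14.9 124.3] [ 13.5 124.3]
tcp -0.00023376999999994048 0.06014861000000001
```

Run:
```python
from h import *
s=dict(np.load('pics/w3.npz'))
o=np.array([.5032,-.0763]);Y=np.array([.0953,.9954]);X=np.array([.9954,-.0953])
def J(u,v,z):
  p=ray(s,u/1.5625,v/1.5625,z)[:2]-o;return np.round([p@X*1e3,p@Y*1e3],1)
c=-s['R'].T@s['t'];print('cam',c[2],(c[:2]-o)@X,(c[:2]-o)@Y,s['R'][2])
print('rim lo',J(392.5,228,.1354),'rim hi',J(392.5,242,.1574),'w',J(355,235,.1464),J(430,235,.1464))
print('rest',J(349,232,.075),J(441,232,.075),J(349,262,.075))
s=dict(np.load('pics/w2.npz'));c=-s['R'].T@s['t'];print(c)
for v,z in((151,.0255),(161,.0475)):print(ray(s,250,v,z))
```

```text
cam 0.2909593134235123 -0.0005455804526959384 0.14076733695822474 [-0.02742941 -0.29171203 -0.95611282]
rim lo [ -0.9 116.2] rim hi [ -0.9 116.1] w [-11.3 116. ] [  9.5 116. ]
rest [-19.1 105. ] [ 19.  105.1] [-19.4  92.3]
[0.43627453 0.38669038 0.18119159]
[0.43865779 0.35985082 0.0255    ]
[0.43881519 0.35958659 0.0475    ]
```

View pics/c4.png

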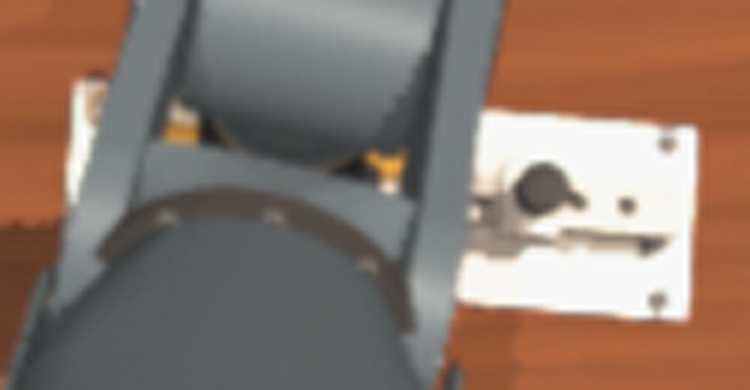

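The top view only shows the arm covering the jig, with the knob at (543,188). The tube's front end is at jig y of about 116–117 mm, so the gap to the pusher will be about 5 mm. I'll lower it now.

Emit:
drive_tool(steps=[0.02,0,-0.3,0,0.02,0,-0.8,0,0.02,0,-1.4,0,0.02,0,-2.0,0,0.02,0,-2.4,0,0.02,0,-2.6,0,0.02,0,-2.7,0,0.02,0,-2.76,0,0.02,0,-2.8,0,0.02,0,-2.83,0])

```text
time: 6.3
tool_pos: [0.5094, -0.0168, 0.0586]
ee_rot: [0.74, 0.673, 0.0, 0.0]
ft_force: [-1.9, 0.4, 7.7]
opening: 0.0213
finger_force: 30.0
```

Run:
```python
from h import *
s=snapshot('wrist');save('w4',s);s2=snapshot('scene');save('s4',s2);st=get_state()
print(st['time'],st['tool_pos'],st['ft_force'],st['torque'],st['opening'])
im=cv2.imread('pics/w4.png');a=cv2.imread('pics/s4.png')[170:230,170:290]
cv2.imwrite('pics/c5.png',np.hstack([cv2.resize(im[100:300,170:330],(400,500)),cv2.resize(a,(400,500*0+200)).repeat(1,0) if 0 else cv2.copyMakeBorder(cv2.resize(a,(400,200),interpolation=cv2.INTER_CUBIC),0,300,0,0,0)]))
```

```text
6.4 [ 0.50930287 -0.01679257  0.05864086] [-1.08170017  0.99149375  2.63362808] [-0.16743994  0.18614011  0.00303418] 0.02120207268456987
```

View pics/c5.png

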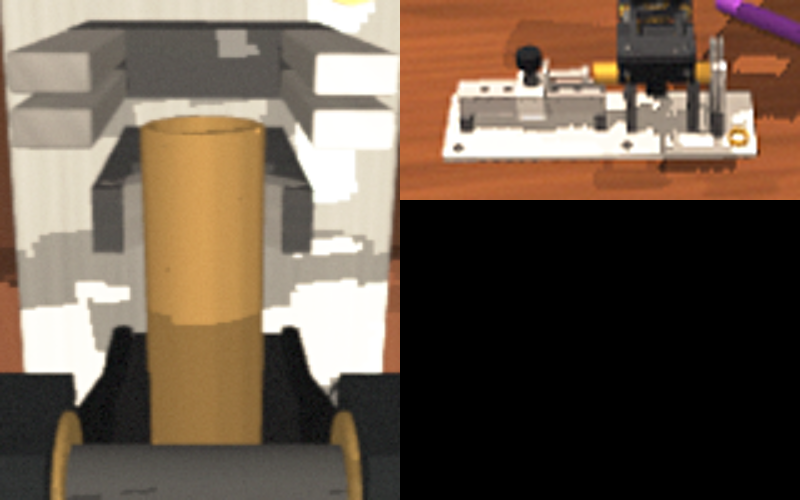

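The tube sits in the front V-rest at (203,220) of the crop, with contact felt at about 3–8 N. In the scene crop its end is close in front of the pusher at (597,72). I'll let go, settle, then rise.

Emit:
drive_tool(steps=[0,0,0,0,0,0,0,0,0,0,0,0,0,0,0,0,0,0,0,0,0,0,0,0,0,0,0,0,0,0,0,0,0,0,0,0,0,0,0,0], grip=50)

```text
time: 7.4
tool_pos: [0.5092, -0.0168, 0.0581]
ee_rot: [0.74, 0.673, 0.0, 0.0]
ft_force: [-1.0, 0.2, -0.0]
opening: 0.0503
finger_force: 0.0
```

Emit:
drive_tool(steps=[0,0,0.2,0,0,0,0.7,0,0,0,1.4,0,0,0,2.2,0,0,0,3.0,0,0,0,3.6,0,0,0,4.0,0,0,0,4.0,0,0,0,4.0,0,0,0,4.0,0])

```text
time: 8.4
tool_pos: [0.5086, -0.0167, 0.1574]
ee_rot: [0.74, 0.673, -0.0, -0.001]
ft_force: [0.1, -0.1, -0.8]
opening: 0.0499
finger_force: 0.0
```

Run:
```python
from h import *
s=snapshot('wrist');save('w5',s);s2=snapshot('scene');save('s5',s2);st=get_state()
print(st['time'],st['tool_pos'],st['ft_force'],st['opening'])
im=cv2.imread('pics/w5.png');a=cv2.imread('pics/s5.png')[165:229,175:287]
c=cv2.resize(a,(800,457),interpolation=cv2.INTER_CUBIC);cv2.imwrite('pics/c6.png',c)
cv2.imwrite('pics/c6.png',np.vstack([cv2.resize(a,(448,256),interpolation=cv2.INTER_CUBIC),cv2.resize(im[:,130:380],None,fx=448/250,fy=0.89)]) )
```

```text
8.5 [ 0.50863811 -0.01670471  0.15725575] [-0.95410026 -0.13831885  0.01185174] 0.049724381283702684
```

View pics/c6.png

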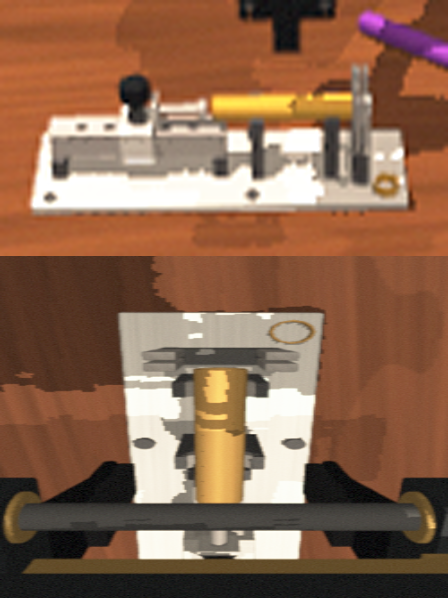

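The tube lies in both V-rests at (290,106), its end about 5 mm from the pusher face at (207,108). The knob is at (133,88). Now I'll go over the knob and down.

Emit:
drive_tool(steps=[-0.03,-0.3,0,0,-0.1,-1.2,0,0,-0.25,-2.5,0,0,-0.38,-3.8,0,0,-0.46,-4.7,0,0,-0.51,-5.14,0,0,-0.51,-5.14,-0.3,0,-0.51,-5.14,-0.6,0,-0.51,-5.14,-0.8,0,-0.51,-5.14,-0.8,0], grip=55)

```text
time: 9.5
tool_pos: [0.4956, -0.1437, 0.1368]
ee_rot: [0.739, 0.673, -0.0, -0.002]
ft_force: [-0.2, 0.6, -0.2]
opening: 0.0549
finger_force: 0.0
```

Emit:
drive_tool(steps=[0,0,-0.3,0,0,0,-0.8,0,0,0,-1.4,0,0,0,-2.0,0,0,0,-2.3,0,0,0,-2.45,0,0,0,-2.49,0,0,0,-2.49,0,0,0,-2.49,0,0,0,-2.49,0])

```text
time: 10.5
tool_pos: [0.4968, -0.1455, 0.0763]
ee_rot: [0.74, 0.673, 0.0, 0.001]
ft_force: [-0.8, 0.0, -0.3]
opening: 0.0552
finger_force: 0.0
```

Run:
```python
from h import *
s=snapshot('wrist');save('w6',s);st=get_state()
print(st['time'],st['tool_pos'],st['ft_force'],st['opening'])
g=s['image'].astype(int).sum(2)
for n,p in(('knob x+13',(.4966+.013,-.145-.0012,.105)),('knob x-13',(.4966-.013,-.145+.0012,.105)),('top c',(.4966,-.145,.105)),('far',(.4966+.0012,-.145+.013,.105))):print(n,np.round(proj(s,p)))
```

```text
10.55 [ 0.49675242 -0.14547622  0.07626023] [-0.69975472 -0.2595321  -0.51691344] 0.055418291383245596
knob x+13 [281. 276.]
knob x-13 [223. 276.]
top c [252. 276.]
far [252. 250.]
```

Free of contact. Close on the knob.

Emit:
drive_tool(steps=[0,0,0,0,0,0,0,0,0,0,0,0,0,0,0,0,0,0,0,0,0,0,0,0,0,0,0,0,0,0,0,0,0,0,0,0,0,0,0,0], grip=10)

```text
time: 11.55
tool_pos: [0.4958, -0.1451, 0.0758]
ee_rot: [0.74, 0.673, -0.0, -0.001]
ft_force: [-4.5, -1.4, 4.3]
opening: 0.0249
finger_force: 30.0
```

Emit:
drive_tool(steps=[-0.03,0,0.1,0,-0.03,0,0.2,0,-0.03,0,0.3,0,-0.03,0,0.38,0,-0.03,0,0.42,0,-0.03,0,0.42,0,-0.03,0,0.42,0,-0.03,0,0.42,0,-0.03,0,0.42,0,-0.03,0,0.42,0])

```text
time: 12.55
tool_pos: [0.4957, -0.1452, 0.0862]
ee_rot: [0.74, 0.673, 0.0, -0.0]
ft_force: [0.2, 0.1, -11.6]
opening: 0.025
finger_force: 30.0
```

Emit:
drive_tool(steps=[0.005,0.05,0,0,0.015,0.16,0,0,0.03,0.3,0,0,0.04,0.44,0,0,0.055,0.58,0,0,0.07,0.72,0,0,0.08,0.84,0,0,0.09,0.92,0,0,0.09,0.96,0,0,0.09,0.96,0,0])

```text
time: 13.55
tool_pos: [0.4981, -0.121, 0.0863]
ee_rot: [0.74, 0.673, 0.0, -0.0]
ft_force: [-0.1, -2.1, -11.7]
opening: 0.025
finger_force: 30.0
```

Emit:
drive_tool(steps=[0,0,-0.02,0,0,0,-0.07,0,0,0,-0.13,0,0,0,-0.19,0,0,0,-0.25,0,0,0,-0.31,0,0,0,-0.36,0,0,0,-0.4,0,0,0,-0.42,0,0,0,-0.42,0])

```text
time: 14.55
tool_pos: [0.4981, -0.1212, 0.0759]
ee_rot: [0.74, 0.673, 0.0, 0.0]
ft_force: [0.7, 1.1, -6.9]
opening: 0.025
finger_force: 30.0
```

Emit:
drive_tool(steps=[0,0,-0.02,0,0,0,-0.04,0,0,0,-0.06,0,0,0,-0.06,0,0,0,-0.06,0,0,0,-0.06,0,0,0,-0.06,0,0,0,-0.06,0,0,0,-0.06,0,0,0,-0.06,0])

```text
time: 15.55
tool_pos: [0.4981, -0.1214, 0.0757]
ee_rot: [0.74, 0.673, 0.0, 0.001]
ft_force: [-1.6, 1.9, 6.1]
opening: 0.0253
finger_force: 30.0
```

Run:
```python
from h import *
s=snapshot('wrist');save('w7',s);b=snapshot('scene');save('s7',b)
st=get_state();print(st['time'],st['tool_pos'],st['ft_force'],st['finger_force'])
c=-s['R'].T@s['t'];o=np.array([.5032,-.0763]);Y=np.array([.0953,.9954])
# brass columns along the jig axis in the wrist image: predicted tube ends at feed 24 mm
for y,z in((-15+.0,.086),(15,.086),(135,.086),(75,.086)):print(y,np.round(proj(s,[*(o+Y*y/1e3),z/1e3 if z>1 else z])))
for y,z in((75,.075),(15,.075),(135,.075)):print('scene',y,np.round(proj(b,[*(o+Y*y/1e3),z]),1))
h=cv2.cvtColor(s['image'],cv2.COLOR_RGB2HSV);hb=cv2.cvtColor(b['image'],cv2.COLOR_RGB2HSV)
m=(h[...,0]>14)&(h[...,0]<32)&(h[...,1]>100);r=np.where(m[:,240:264].mean(1)>.6)[0];print('wrist brass rows',r.min() if len(r) else r,r.max() if len(r) else '')
b0=dict(np.load('pics/s5.npz'))
for q in(b0,b):
  hh=cv2.cvtColor(q['image'],cv2.COLOR_RGB2HSV);mm=((hh[...,0]>14)&(hh[...,0]<32)&(hh[...,1]>100))[180:202,200:285];print('scene brass cols',np.where(mm.sum(0)>=3)[0]+200)
```

```text
15.65 [ 0.49814827 -0.1213999   0.07571454] [-1.76535995  2.13582654  7.35052801] 29.99814821407199
-15.0 [254. 200.]
15 [254. 137.]
135 [ 255. -211.]
75 [255. -14.]
scene 75 [251.4 191. ]
scene 15 [234.  191.3]
scene 135 [268.8 190.8]
wrist brass rows 0 356
scene brass cols [228 229 230 231 232 233 234 235 236 237 238 239 240 241 242 243 244 245
 246 247 248 249 250 251 252 253 254 255 256 257 258 259 260 261 262]
scene brass cols [233 234 235 236 237 238 239 240 241 242 243 244 245 246 247 248 249 250
 251 252 253 254 255 256 257 258 259 260 261 262 263 265 268]
```

The pin is home: pressing down now gives +7 N with no further travel. Last I'll check the gap between tube and pusher by numbers.

Run:
```python
from h import *
s=dict(np.load('pics/w7.npz'));h=cv2.cvtColor(s['image'],cv2.COLOR_RGB2HSV)
o=np.array([.5032,-.0763]);Y=np.array([.0953,.9954])
for v in range(110,176,3):print(v,[tuple(int(k) for k in h[v,c]) for c in(240,254,266)],*[round(float((ray(s,254,v,z)[:2]-o)@Y*1e3),1) for z in(.075,.086)])
for v in(40,100):
  r=h[v];m=np.where((r[:,0]>12)&(r[:,0]<32)&(r[:,1]>100)&(abs(np.arange(512)-254)<70))[0];print(v,m.min(),m.max())
```

```text
110 [(17, 150, 158), (25, 128, 253), (19, 145, 240)] 26.4 27.0
113 [(18, 151, 159), (25, 126, 254), (19, 147, 240)] 25.0 25.7
116 [(18, 154, 159), (25, 129, 254), (19, 146, 240)] 23.6 24.4
119 [(17, 152, 159), (20, 143, 240), (19, 146, 240)] 22.2 23.1
122 [(17, 151, 160), (17, 154, 167), (19, 146, 239)] 20.8 21.8
125 [(17, 150, 161), (17, 155, 165), (19, 148, 238)] 19.4 20.5
128 [(18, 149, 159), (18, 152, 168), (19, 149, 238)] 18.0 19.2
131 [(17, 152, 161), (17, 150, 167), (19, 148, 237)] 16.6 17.8
134 [(18, 159, 154), (17, 153, 168), (18, 153, 232)] 15.1 16.5
137 [(18, 154, 157), (17, 155, 166), (17, 155, 145)] 13.7 15.1
140 [(16, 105, 139), (16, 146, 161), (18, 105, 119)] 12.3 13.8
143 [(16, 43, 129), (18, 40, 145), (17, 39, 119)] 10.8 12.4
146 [(19, 43, 125), (18, 40, 145), (14, 41, 119)] 9.3 11.1
149 [(17, 46, 128), (18, 40, 147), (19, 35, 115)] 7.9 9.7
152 [(17, 40, 134), (16, 40, 140), (17, 41, 124)] 6.4 8.3
155 [(18, 39, 145), (14, 40, 141), (18, 41, 142)] 4.9 6.9
158 [(16, 38, 146), (16, 41, 142), (16, 38, 141)] 3.4 5.5
161 [(18, 38, 146), (16, 40, 146), (18, 41, 143)] 1.9 4.1
164 [(20, 44, 150), (18, 42, 144), (18, 39, 143)] 0.4 2.7
167 [(18, 43, 147), (17, 41, 142), (19, 37, 144)] -1.1 1.3
170 [(16, 42, 144), (16, 42, 144), (15, 38, 146)] -2.7 -0.1
173 [(16, 40, 147), (17, 43, 147), (20, 42, 141)] -4.2 -1.5
40 230 276
100 230 275
```

The tube's rear end is at jig y of about 14 mm against an expected pusher face at 15 mm, so they are touching. The tube is also centred across the jig.

```bash
python3 -c "
from plant import sign_off;print(sign_off())"
```

```text
the job is handed in; nothing more can be done
None
```

The job is handed in, with no verdict returned: the wide tube lies in both V-rests against the pusher, the carriage is one hole on with the pin home by force and height readings, and the gripper still holds the knob at 30 N.

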